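# Wind down the book press onto a pack of prints

### The job

The prints lie between their boards in the small book press, with the platen still wound up. Push the arms of the star handle round clockwise (seen from above) with a fingertip, as far round as it takes, until the platen bears firmly on the pack and the handle comes up tight, without forcing it, then leave the handle alone. Do not shift the pack, and leave everything else on the table where it is.

Things in the scene. Friction and masses are not known exactly. Their poses are not given: they have to be found in the camera images.
- handle (a joint): angle (rad) of the press's star handle on its vertical screw: 0 = wound right up, grows as it turns CLOCKWISE seen from above, to 9.2 at most. Turns past full turns, stays where left. Each turn lowers screw, handle and platen by 24 mm (3.82 mm per rad). Needs 0.25 N m (3 to 4 N sideways, 75 mm from the axis) until the platen meets the pack, then stops almost dead; 10 N there already clamps firmly
- handle_hub (a point): centre of the star handle on the screw's axis, half-way up its arms (272 mm above the table at joint 0, lower as it is wound down). Four level steel arms at right angles, rods 12 mm thick, run from a grey hub 44 mm across (17 mm higher, 14 mm lower than the arms' middle) to black ball knobs 30 mm across, centred 108 mm from the axis. Nothing stands above it
- handle_knob (a point): centre of the ball knob on one of the four arms, 108 mm from handle_hub and level with it; the other three arms lie 90, 180 and 270 degrees round from it
- press: book press fixed to the table: base 240 (its x) x 360 (its y) mm, top 26 mm up; columns 24 mm thick at y = +-152 mm; crosshead along y, 362 mm long, 52 mm wide (74 at the middle), 150 to 186 mm up, with a nut plate 48 mm across and bolts up to 195 mm round the 20 mm screw and dome nuts over the columns to 209 mm. Origin at table height on the screw's axis; front = -x
- platen: flat aluminium pressing plate 180 x 250 x 14 mm that slides down the columns under the screw; origin at the centre of its underside, 101 mm above the table when wound right up and about 71 mm when it lies on the pack
- pack: the prints between two plywood press boards, one loose block 150 x 210 x 45 mm, about 2 kg, lying on the press base under the platen; origin at the centre of its underside (26 mm above the table), its top is 45 mm higher
- folder: white bone folder (flat paper-creasing stick) 151 x 22 x 6 mm, lying on the press base in front of the pack; origin at its underside centre
- brayer: ink roller with wooden handle, about 150 mm long, 115 mm wide, 45 mm high, lying on the table to the +y side of the press
- gluejar: white screw-top jar, 68 mm across, 85 mm high, on the table to the -y side of the press; origin at its underside centre
- brushcup: steel cup, 78 mm across and 95 mm high, with brushes standing in it up to about 225 mm high; origin at its underside centre
- tape: roll of paper tape lying flat, 96 mm across, 25 mm high; origin at its underside centre
- roll: white paper roll standing upright, 112 mm across, 200 mm high; origin at its underside centre
- tube: paint tube lying flat, about 130 mm long, 38 mm wide, 20 mm high; origin at its underside, near its middle

How it is judged:
By the outcome, as a careful person would: the job done as asked, in the order asked, and still so for the second after the job is handed in, with the robot touching nothing.
It also fails if it takes over 64 s, if anything falls off the work surface, if the arm or the gripper's body presses on something with over 40 N, if the wrist force passes 120 N, or if a joint passes its speed limit or range.

### The arm

A 6-joint arm with a two-finger parallel gripper is mounted at the origin on the work surface. World frame = base frame: x ahead of the robot, y to its left, z up, the work surface at z = 0. Lengths are in m, angles in rad, forces in N, time in s.
With the tool pointing down it reaches from about 0.375 to 0.975 m from the base axis. Payload 3.8 kg.
Tool frame: the origin (TCP) lies midway between the tips of the shut fingers; the grasp point (between the pads) lies 19 mm behind it; z points along the fingers, y is the line along which they close (so a half turn about z gives the same grasp; the last joint's range is limited). The gripper opens to 85 mm and grips with 20 to 120 N. Pads are 22 mm wide; open, the fingers measure 114 mm over their backs; the gripper's body (76 mm by 85 mm) begins 54 mm behind the grasp point. The pads swing forward as they close: fully open they stand 13 mm farther back than shut.
Start: joints at [1.174, 0.264, 1.604, -0, 1.274, -0.037], TCP at [0.238, 0.632, 0.231] pointing down, gripper open.
Joint ranges: [-2.63, 2.63], [-0.94, 2.18], [0.31, 2.57], [-1.31, 4.45], [0, 2.66], [-2.55, 2.55]. Speed limits (rad/s): [2.57, 2.57, 3.14, 3.14, 3.14, 3.14].

### API

Orientations are given as a rotation vector (axis times angle).
In Python, from workcell import bot gives the robot as it stands.
- The arm moves only by the tool step_arm, never from a script. Its argument "motion" is a list of rows, each a list of 5 numbers: the finger opening in cm, from 0 to 8.54, then the shift along the tool's x, y, z in cm, then the turn about the tool's z in degrees. In form: [[claw, dx, dy, dz, twist], ...]. A call has 1 to 20 rows; each row is the pose to reach, as a shift and turn from the pose commanded when the call began, along the tool's axes at that moment; what a row does not reach only later rows make up. A row lasts 1/10 s, in which the tool goes at most 50 mm and 8.59 degrees, less where a joint would pass 70% of its speed; a pose out of reach is approached as far as the arm can. A call with a gripper value outside its range is refused whole. The fingers move at their own pace and stop on an object; "force" is the grip in N (left out, the last holds). Time passes only in rows, so rows that repeat a pose let the fingers close. It gives the time, the measured TCP pose, the force, the opening and the grip force at its end, in the units of the state.
- bot.read_state(): the state, without advancing time (a new reading comes with each control period).
- bot.read_camera(name): name is "scene" or "top" or "wrist"; returns (picture, depth): 400x640x3 uint8, red, green, blue; 400x640 float32, m along the optical axis (not along the pixel's ray), 0 where there is no reading.
- bot.calibration(name): a dict with "mtx" (3x3 intrinsics, pixels), "origin" and "orientation" of the camera in the world; the wrist camera has in their place "T_tool_cam" (4x4, takes a point from camera to tool coordinates, whose origin is the TCP and whose axes are the flange's). Camera axes: x right, y up, looking along -z (the intrinsics and any distortion apply to the point x, -y, -z); pixel columns grow to the right and rows downward; lengths in m; the calibration is good to about 2 mm. A picture is of the moment at which its call begins: read the wrist's pose just before it. calibration takes no time and is no camera call.
- bot.finish_job(): hands the job in; it is judged then, once.
The state is a dict: "time": time; "q": joint angles; "joint_vel": joint speeds; "joint_torque": joint torques, N m; "tool_pos": TCP position; "tcp_rot": TCP orientation; "wrist_force": force on the tool from outside, world axes, zero at the start; "torque": the same for the moment, N m; "width": opening from 0.0 (shut) to 1.0 (fully open); "grip_force": force on a finger pad.
Only numpy, scipy, OpenCV 4.12 (cv2) and the standard library are available. Lean on these libraries where they do the work, as an engineer would, in place of code of your own. Each camera call takes 0.05 s, during which the arm holds its last target. There are 200 camera calls.

## Working session

There is one attempt and no reset: what is moved stays moved. The work goes in short steps, Python scripts to look and compute and a tool call to move; the robot and the scene stay as the last step left them, time stands still between calls to the robot, and variables do not carry over. Pictures are saved under pics/ and viewed, at most 10 in all, crops included, and the job is handed in when it is done.

Besides the shell and the picture viewer there is one more tool, called after "Request:" as name(argument=value, ...), one argument or row to a line, values as JSON. step_arm: Moves the arm, as the interface text tells. Its arguments: {"type":"object","properties":{"motion":{"type":"array","items":{"type":"array","items":{"type":"number"}}},"force":{"type":"number"}},"required":["motion"]}

```bash
mkdir -p pics
cat > h.py <<'E'
from workcell import bot
import numpy as np, cv2
from scipy.spatial.transform import Rotation as R
def cam(n):
    s=bot.read_state(); p,d=bot.read_camera(n); c=bot.calibration(n); return s,p,d,c
def pose(c,s=None):
    if 'origin' in c:
        o=np.array(c['orientation'],float); 
        Rm=o if o.shape==(3,3) else R.from_rotvec(o).as_matrix()
        return Rm,np.array(c['origin'])
    T=np.array(c['T_tool_cam']); Rt=R.from_rotvec(s['tcp_rot']).as_matrix()
    return Rt@T[:3,:3], Rt@T[:3,3]+np.array(s['tool_pos'])
def cloud(d,c,s=None):
    K=np.array(c['mtx']); v,u=np.mgrid[:400,:640]
    P=np.stack([(u-K[0,2])/K[0,0]*d,-(v-K[1,2])/K[1,1]*d,-d],-1)
    Rm,t=pose(c,s); W=P@Rm.T+t; W[d<=0]=np.nan; return W
E
python3 - <<'E'
from h import *
for n in ['top','scene']:
    s,p,d,c=cam(n); cv2.imwrite(f'pics/{n}0.png',p[...,::-1]); np.savez(f'{n}0.npz',p=p,W=cloud(d,c,s))
    print({k:np.round(v,3).tolist() if not isinstance(v,str) else v for k,v in c.items()})
print(s)
E
```

```text
{'mtx': [[458.224, 0.0, 313.561], [0.0, 458.224, 197.934], [0.0, 0.0, 1.0]], 'origin': [0.352, 0.067, 1.566], 'orientation': [0.104, -0.122, -1.595]}
{'mtx': [[503.137, 0.0, 316.586], [0.0, 503.137, 208.044], [0.0, 0.0, 1.0]], 'origin': [0.193, -0.406, 1.206], 'orientation': [0.497, -0.153, -0.622]}
{'time': 0.05, 'q': array([ 1.17409945e+00,  2.64760244e-01,  1.60538475e+00, -1.78950317e-05,
        1.27371514e+00, -3.69246293e-02]), 'joint_vel': array([-0.00018607, -0.0006683 , -0.00227273,  0.00147945, -0.00084643,
       -0.00012694]), 'joint_torque': array([ 6.09859089e-04, -5.17027867e+01, -3.68843544e+01,  4.73775430e-06,
        7.13369067e-03, -4.15996922e-06]), 'tool_pos': array([0.23737717, 0.63109096, 0.22995146]), 'tcp_rot': array([-0.56199327, -3.09043625,  0.00348363]), 'wrist_force': array([0.08811104, 0.33719483, 0.93041581]), 'torque': array([-0.0168911 ,  0.00279081, -0.01263618]), 'grip_force': 0.0, 'width': 1.0026755233621532}
```

View pics/top0.png

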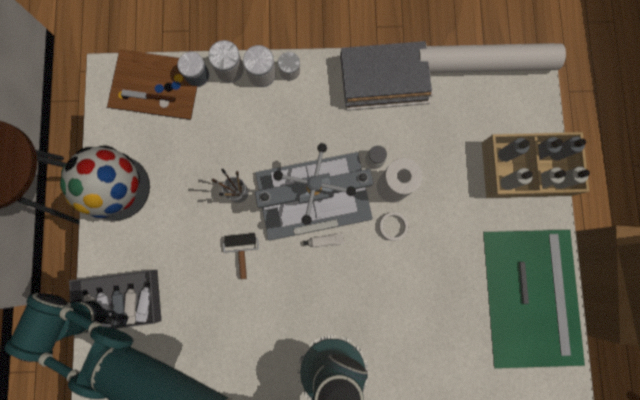

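View pics/scene0.png

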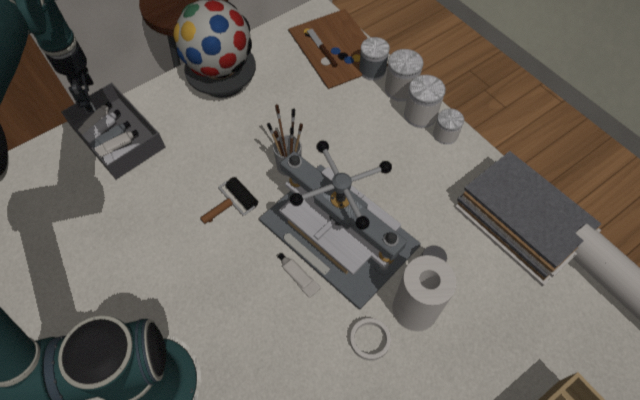

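The pictures show the star handle's hub at about (313,186) in the top view. Its knobs are at (322,147), (351,191), (307,220) and (278,175). Next I'll measure them in 3D.

Run:
```python
from h import *
for n in ['top','scene']:
    f=np.load(n+'0.npz'); W=f['W']; p=f['p'].astype(int)
    m=(p.max(-1)<60)&(W[...,2]>.22)&(W[...,2]<.33)&(W[...,0]>.4)&(W[...,0]<.95)&(abs(W[...,1])<.4)
    k,l,st,ce=cv2.connectedComponentsWithStats(m.astype(np.uint8))
    for i in range(1,k):
        if st[i,4]>15: print(n,st[i,4],ce[i].round(),np.median(W[l==i],0).round(4),'zmax',W[l==i][:,2].max().round(4))
s=bot.read_state(); Rt=R.from_rotvec(s['tcp_rot']).as_matrix(); print(Rt.round(3)); print(bot.calibration('wrist'))
```

```text
top 45 [322. 147.] [0.6866 0.0219 0.2713] zmax 0.2784
top 60 [278. 175.] [0.6084 0.1507 0.2702] zmax 0.276
top 59 [351. 191.] [ 0.557  -0.0575  0.2704] zmax 0.279
top 60 [306. 220.] [0.4762 0.0732 0.2704] zmax 0.2772
scene 95 [322. 146.] [0.6034 0.1475 0.2701] zmax 0.2766
scene 103 [385. 167.] [0.6825 0.017  0.2703] zmax 0.2755
scene 52 [338. 192.] [0.5664 0.0378 0.2524] zmax 0.2699
scene 128 [296. 199.] [0.4749 0.0681 0.2699] zmax 0.2767
scene 151 [362. 223.] [ 0.5526 -0.0615  0.2685] zmax 0.2765
[[-0.936  0.352 -0.001]
 [ 0.352  0.936 -0.002]
 [ 0.    -0.002 -1.   ]]
{'mtx': array([[341.30121549,   0.        , 315.06985602],
       [  0.        , 341.30121549, 199.25894463],
       [  0.        ,   0.        ,   1.        ]]), 'T_tool_cam': array([[ 4.61459779e-04,  9.62755873e-01,  2.70371810e-01,
         6.81357256e-02],
       [ 9.99999413e-01, -1.79154242e-04, -1.06881597e-03,
        -4.87576445e-04],
       [-9.80570597e-04,  2.70372144e-01, -9.62755391e-01,
        -1.42103162e-01],
       [ 0.00000000e+00,  0.00000000e+00,  0.00000000e+00,
         1.00000000e+00]])}
```

Request:
step_arm(
  motion=[
    [0,0,0,-5,0],
    [0,0,0,-10,0],
    [0,0,0,-14,0],
    [0,-3.2,-2.5,-14,-2],
    [0,-6.4,-5,-14,-4],
    [0,-9.6,-7.5,-14,-6],
    [0,-12.8,-10,-14,-8],
    [0,-16,-12.4,-14,-10],
    [0,-19.2,-14.9,-14,-12],
    [0,-22.4,-17.4,-14,-14],
    [0,-25.6,-19.9,-14,-16],
    [0,-28.8,-22.4,-14,-18],
    [0,-32,-24.9,-14,-20],
    [0,-35.2,-27.4,-14,-20.6],
    [0,-38.4,-29.9,-14,-20.6],
    [0,-41.6,-32.4,-14,-20.6],
    [0,-44.8,-34.9,-14,-20.6],
    [0,-47.7,-37.2,-14,-20.6],
    [0,-47.7,-37.2,-14,-20.6],
    [0,-47.7,-37.2,-14,-20.6],
  ],
  force=40,
)

```text
time: 2.1
tool_pos: [0.553, 0.115, 0.3705]
tcp_rot: [-0.004, -3.14, -0.0]
wrist_force: [-0.3, -0.1, -0.6]
width: -0.002
grip_force: 0.0
```

Run:
```python
from h import *
s,p,d,c=cam('wrist'); W=cloud(d,c,s); cv2.imwrite('pics/w0.png',p[...,::-1])
print(s['tool_pos'],R.from_rotvec(s['tcp_rot']).as_matrix().round(3),s['width'],s['wrist_force'])
m=(p.max(-1)<60)&(W[...,2]>.2)&(W[...,2]<.31)&(np.hypot(W[...,0]-.58,W[...,1]-.045)<.13)
k,l,st,ce=cv2.connectedComponentsWithStats(m.astype(np.uint8))
for i in range(1,k):
    if st[i,4]>60:
        Q=W[l==i]; Q=Q[Q[:,2]>Q[:,2].max()-.012]
        A=np.c_[2*Q,np.ones(len(Q))]; x=np.linalg.lstsq(A,(Q**2).sum(1),rcond=None)[0]
        print(st[i,4],ce[i].round(),'sphere',x[:3].round(4),np.sqrt(x[3]+x[:3]@x[:3]).round(4),'zmax',Q[:,2].max().round(4))
```

```text
[0.55304308 0.11500655 0.37050822] [[-1.     0.002 -0.002]
 [ 0.002  1.     0.   ]
 [ 0.002  0.    -1.   ]] -0.0023370105011692116 [-0.32624371 -0.14256878 -0.56339723]
1331 [255.  93.] sphere [0.4777 0.0725 0.2588] 0.0143 zmax 0.2745
1255 [ 90. 200.] sphere [ 0.557  -0.0578  0.2587] 0.0142 zmax 0.2742
352 [249. 214.] sphere [0.5701 0.0624 0.2617] 0.0088 zmax 0.2696
854 [362. 260.] sphere [0.6077 0.1518 0.2591] 0.014 zmax 0.2742
284 [204. 348.] sphere [0.6865 0.0211 0.2604] 0.0125 zmax 0.2736
```

View pics/w0.png

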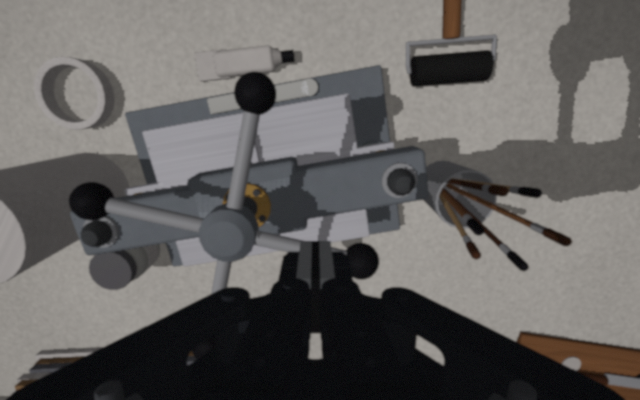

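The four knobs show at (255,93), (90,200), (362,260) and (204,348). That puts the hub at (0.582, 0.047, 0.259), with the nearest arm at 76°. The shut fingertips are over the free gap at 113°.

Request:
step_arm(
  motion=[
    [0,0,0,3,0],
    [0,0,0,6,0],
    [0,0,0,9,0],
    [0,0,0,11,0],
    [0,0,0,12.6,0],
    [0,0,0,12.6,0],
  ],
)

```text
time: 2.75
tool_pos: [0.551, 0.1165, 0.2425]
tcp_rot: [0.002, -3.137, 0.001]
wrist_force: [-0.6, 1.2, 0.5]
width: -0.004
grip_force: 0.0
```

```bash
cat > orb.py <<'E'
import sys,numpy as np,json
# hub-relative orbit: start angle deg, step rad, n rows, rad already pushed
a0,st,n,contact=map(float,sys.argv[1:5]); n=int(n); r=7.5; a0=np.radians(a0)
p=lambda a:np.array([r*np.cos(a),r*np.sin(a)])
start=p(a0) if len(sys.argv)<6 else np.array(eval(sys.argv[5]))
rows=[]
for i in range(1,n+1):
    a=a0-st*i; d=p(a)-start
    z=.382*(max(0,contact-a)-max(0,contact-a0)); rows.append([0,round(-d[0],1),round(d[1],1),round(z,1),0])
print(json.dumps(rows),np.degrees(a))
E
python3 orb.py 113 .1 20 1.6 '[-2.9,6.8]'
```

```text
[[0, -0.7, 0.4, 0.0, 0], [0, -1.4, 0.5, 0.0, 0], [0, -2.1, 0.7, 0.0, 0], [0, -2.9, 0.7, 0.0, 0], [0, -3.6, 0.7, 0.0, 0], [0, -4.4, 0.6, 0.1, 0], [0, -5.1, 0.4, 0.1, 0], [0, -5.8, 0.1, 0.2, 0], [0, -6.5, -0.2, 0.2, 0], [0, -7.1, -0.6, 0.2, 0], [0, -7.7, -1.1, 0.3, 0], [0, -8.3, -1.6, 0.3, 0], [0, -8.8, -2.1, 0.4, 0], [0, -9.2, -2.7, 0.4, 0], [0, -9.6, -3.4, 0.4, 0], [0, -9.9, -4.1, 0.5, 0], [0, -10.1, -4.8, 0.5, 0], [0, -10.3, -5.5, 0.5, 0], [0, -10.4, -6.3, 0.6, 0], [0, -10.4, -7.0, 0.6, 0]] -1.591559026164639
```

Request:
step_arm(
  motion=[
    [0,-0.7,0.4,0.0,0],
    [0,-1.4,0.5,0.0,0],
    [0,-2.1,0.7,0.0,0],
    [0,-2.9,0.7,0.0,0],
    [0,-3.6,0.7,0.0,0],
    [0,-4.4,0.6,0.1,0],
    [0,-5.1,0.4,0.1,0],
    [0,-5.8,0.1,0.2,0],
    [0,-6.5,-0.2,0.2,0],
    [0,-7.1,-0.6,0.2,0],
    [0,-7.7,-1.1,0.3,0],
    [0,-8.3,-1.6,0.3,0],
    [0,-8.8,-2.1,0.4,0],
    [0,-9.2,-2.7,0.4,0],
    [0,-9.6,-3.4,0.4,0],
    [0,-9.9,-4.1,0.5,0],
    [0,-10.1,-4.8,0.5,0],
    [0,-10.3,-5.5,0.5,0],
    [0,-10.4,-6.3,0.6,0],
    [0,-10.4,-7.0,0.6,0],
  ],
)

```text
time: 4.75
tool_pos: [0.6573, 0.045, 0.2392]
tcp_rot: [0.001, 3.141, 0.0]
wrist_force: [-1.3, 2.9, -0.1]
width: -0.003
grip_force: 1.3
```

```bash
python3 - <<'E'
from h import *
s,p,d,c=cam('top'); W=cloud(d,c,s); cv2.imwrite('pics/t1.png',cv2.resize(p[100:280,200:460,::-1],None,fx=3,fy=3))
print(s['tool_pos'],s['wrist_force'],s['torque'])
E
python3 orb.py -1.6 .1 14 1.6
```

```text
[0.65730678 0.04500972 0.23916831] [-1.29976792  2.94176749 -0.11824359] [ 0.54264961  0.09956013 -0.05158813]
[[0, 0.1, -0.7, 0.0, 0], [0, 0.2, -1.5, 0.1, 0], [0, 0.4, -2.2, 0.1, 0], [0, 0.7, -2.9, 0.2, 0], [0, 1.0, -3.6, 0.2, 0], [0, 1.4, -4.2, 0.2, 0], [0, 1.9, -4.8, 0.3, 0], [0, 2.4, -5.3, 0.3, 0], [0, 3.0, -5.8, 0.3, 0], [0, 3.6, -6.2, 0.4, 0], [0, 4.3, -6.6, 0.4, 0], [0, 5.0, -6.9, 0.5, 0], [0, 5.7, -7.1, 0.5, 0], [0, 6.4, -7.2, 0.5, 0]] -81.81409131831526
```

View pics/t1.png

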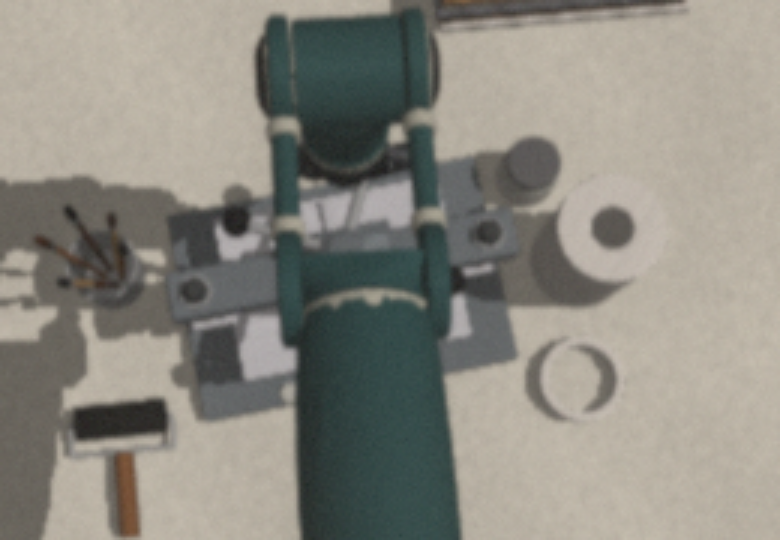

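The wrist force is about 3 N and a knob now shows at (235,218) in the crop, so the handle is turning. I'll keep pushing.

Request:
step_arm(
  motion=[
    [0,0.1,-0.7,0.0,0],
    [0,0.2,-1.5,0.1,0],
    [0,0.4,-2.2,0.1,0],
    [0,0.7,-2.9,0.2,0],
    [0,1.0,-3.6,0.2,0],
    [0,1.4,-4.2,0.2,0],
    [0,1.9,-4.8,0.3,0],
    [0,2.4,-5.3,0.3,0],
    [0,3.0,-5.8,0.3,0],
    [0,3.6,-6.2,0.4,0],
    [0,4.3,-6.6,0.4,0],
    [0,5.0,-6.9,0.5,0],
    [0,5.7,-7.1,0.5,0],
    [0,6.4,-7.2,0.5,0],
  ],
)

```text
time: 6.2
tool_pos: [0.5926, -0.0267, 0.2342]
tcp_rot: [0.001, 3.141, -0.0]
wrist_force: [2.9, 1.8, -1.1]
width: -0.001
grip_force: 1.3
```

```bash
python3 orb.py -81.8 .08 10 1.6; python3 orb.py -127.6 .03 6 1.6
python3 - <<'E'
from h import *
s,p,d,c=cam('scene'); W=cloud(d,c,s); cv2.imwrite('pics/s1.png',cv2.resize(p[100:320,200:480,::-1],None,fx=2.7,fy=2.7))
m=(p.max(-1)<60)&(W[...,2]>.21)&(W[...,2]<.3)&(abs(np.hypot(W[...,0]-.582,W[...,1]-.045)-.108)<.03)
k,l,st,ce=cv2.connectedComponentsWithStats(m.astype(np.uint8))
for i in range(1,k):
    if st[i,4]>30: print(st[i,4],ce[i].round(),np.median(W[l==i],0).round(4),'zmax',W[l==i][:,2].max().round(4))
E
```

```text
[[0, 0.6, -0.1, 0.0, 0], [0, 1.2, -0.1, 0.1, 0], [0, 1.8, -0.0, 0.1, 0], [0, 2.4, 0.0, 0.1, 0], [0, 3.0, 0.2, 0.2, 0], [0, 3.5, 0.3, 0.2, 0], [0, 4.1, 0.6, 0.2, 0], [0, 4.6, 0.8, 0.2, 0], [0, 5.2, 1.1, 0.3, 0], [0, 5.6, 1.5, 0.3, 0]] -127.63662361046585
[[0, 0.2, 0.1, 0.0, 0], [0, 0.3, 0.3, 0.0, 0], [0, 0.5, 0.4, 0.0, 0], [0, 0.7, 0.6, 0.0, 0], [0, 0.8, 0.8, 0.1, 0], [0, 1.0, 0.9, 0.1, 0]] -137.91324031235482
122 [299. 207.] [0.4719 0.0518 0.2584] zmax 0.2648
99 [370. 206.] [ 0.5857 -0.0435  0.2889] zmax 0.2996
138 [368. 222.] [ 0.5681 -0.0637  0.2578] zmax 0.2649
```

View pics/s1.png

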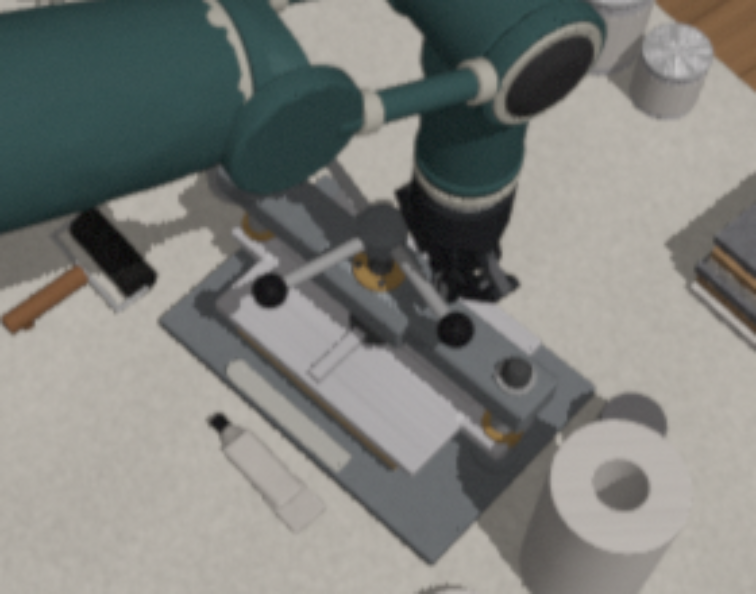

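The finger is behind the arm at (440,290), with all other objects where they were. The knobs have dropped about 11.6 mm, leaving roughly 1.4 rad.

Request:
step_arm(
  motion=[
    [0,0.6,-0.1,0.0,0],
    [0,1.2,-0.1,0.1,0],
    [0,1.8,0.0,0.1,0],
    [0,2.4,0.0,0.1,0],
    [0,3.0,0.2,0.2,0],
    [0,3.5,0.3,0.2,0],
    [0,4.1,0.6,0.2,0],
    [0,4.6,0.8,0.2,0],
    [0,5.2,1.1,0.3,0],
    [0,5.6,1.5,0.3,0],
  ],
)

```text
time: 7.25
tool_pos: [0.5364, -0.0113, 0.2312]
tcp_rot: [-0.001, -3.141, 0.001]
wrist_force: [2.9, -0.7, -0.6]
width: 0.003
grip_force: 1.2
```

Request:
step_arm(
  motion=[
    [0,0.2,0.1,0.0,0],
    [0,0.3,0.3,0.0,0],
    [0,0.5,0.4,0.0,0],
    [0,0.7,0.6,0.0,0],
    [0,0.8,0.8,0.1,0],
    [0,1.0,0.9,0.1,0],
  ],
)

```text
time: 7.85
tool_pos: [0.5271, -0.0022, 0.2303]
tcp_rot: [0.0, 3.141, -0.0]
wrist_force: [2.1, -0.6, 0.2]
width: 0.0
grip_force: 1.1
```

```bash
for a in -137.9 -145 -152 -159 -166 -173 -180; do python3 orb.py $a .0306 4 1.6; done
```

```text
[[0, 0.2, 0.2, 0.0, 0], [0, 0.3, 0.3, 0.0, 0], [0, 0.4, 0.5, 0.0, 0], [0, 0.6, 0.7, 0.0, 0]] -144.91300341240125
[[0, 0.1, 0.2, 0.0, 0], [0, 0.3, 0.4, 0.0, 0], [0, 0.4, 0.6, 0.0, 0], [0, 0.5, 0.8, 0.0, 0]] -152.01300341240128
[[0, 0.1, 0.2, 0.0, 0], [0, 0.2, 0.4, 0.0, 0], [0, 0.3, 0.6, 0.0, 0], [0, 0.4, 0.8, 0.0, 0]] -159.01300341240128
[[0, 0.1, 0.2, 0.0, 0], [0, 0.2, 0.4, 0.0, 0], [0, 0.2, 0.7, 0.0, 0], [0, 0.3, 0.9, 0.0, 0]] -166.01300341240128
[[0, 0.1, 0.2, 0.0, 0], [0, 0.1, 0.4, 0.0, 0], [0, 0.1, 0.7, 0.0, 0], [0, 0.2, 0.9, 0.0, 0]] -173.01300341240128
[[0, 0.0, 0.2, 0.0, 0], [0, 0.0, 0.5, 0.0, 0], [0, 0.1, 0.7, 0.0, 0], [0, 0.1, 0.9, 0.0, 0]] -180.01300341240128
[[0, -0.0, 0.2, 0.0, 0], [0, -0.0, 0.5, 0.0, 0], [0, -0.0, 0.7, 0.0, 0], [0, -0.1, 0.9, 0.0, 0]] -187.01300341240128
```

Request:
step_arm(
  motion=[
    [0,0.2,0.2,0.0,0],
    [0,0.3,0.3,0.0,0],
    [0,0.4,0.5,0.0,0],
    [0,0.6,0.7,0.0,0],
  ],
)

```text
time: 8.25
tool_pos: [0.521, 0.0047, 0.2302]
tcp_rot: [-0.0, -3.142, 0.0]
wrist_force: [1.6, -0.8, 0.1]
width: -0.003
grip_force: 1.0
```

Request:
step_arm(
  motion=[
    [0,0.1,0.2,0.0,0],
    [0,0.3,0.4,0.0,0],
    [0,0.4,0.6,0.0,0],
    [0,0.5,0.8,0.1,0],
  ],
)

```text
time: 8.65
tool_pos: [0.516, 0.0128, 0.2295]
tcp_rot: [0.0, 3.141, -0.0]
wrist_force: [1.3, -2.3, 1.4]
width: -0.002
grip_force: 1.0
```

Request:
step_arm(
  motion=[
    [0,0.1,0.2,0.0,0],
    [0,0.2,0.4,0.0,0],
    [0,0.3,0.6,0.0,0],
  ],
)

```text
time: 8.95
tool_pos: [0.5146, 0.0168, 0.2296]
tcp_rot: [-0.0, 3.138, -0.007]
wrist_force: [7.5, -10.8, -1.6]
width: -0.003
grip_force: 5.8
```

Request:
step_arm(
  motion=[
    [0,0.1,0.2,0.0,0],
    [0,0.2,0.4,0.0,0],
  ],
)

```text
time: 9.15
tool_pos: [0.5142, 0.0184, 0.2298]
tcp_rot: [-0.001, 3.134, -0.014]
wrist_force: [11.6, -18.8, -5.5]
width: 0.005
grip_force: 9.8
```

Request:
step_arm(
  motion=[
    [0,0.1,0.2,0.0,0],
    [0,0.1,0.4,0.0,0],
  ],
)

```text
time: 9.35
tool_pos: [0.514, 0.0198, 0.2298]
tcp_rot: [-0.001, 3.132, -0.022]
wrist_force: [14.1, -26.1, -5.2]
width: -0.0
grip_force: 13.7
```

The handle has come up tight: 13 N, then 22 N, then 30 N with almost no further motion. I'll back off and lift away.

Request:
step_arm(
  motion=[
    [0,-0.2,-0.8,0,0],
    [0,-0.5,-1.6,0,0],
    [0,-1.0,-2.6,0,0],
    [0,-1.0,-2.6,0,0],
    [0,-1.0,-2.6,-3,0],
    [0,-1.0,-2.6,-7,0],
    [0,-1.0,-2.6,-11,0],
    [0,-1.0,-2.6,-15,0],
    [0,3.0,-2.6,-17,0],
    [0,7.0,-2.6,-17,0],
    [0,10.0,-2.6,-17,0],
    [0,10.0,-2.6,-17,0],
    [0,10.0,-2.6,-17,0],
  ],
)

```text
time: 10.65
tool_pos: [0.4098, 0.0011, 0.3995]
tcp_rot: [-0.0, 3.14, 0.001]
wrist_force: [0.5, -0.7, 0.5]
width: 0.003
grip_force: 0.0
```

Run:
```python
from h import *
s,p,d,c=cam('scene'); W=cloud(d,c,s); cv2.imwrite('pics/s2.png',cv2.resize(p[100:320,200:480,::-1],None,fx=2.7,fy=2.7))
print(s['tool_pos'],s['wrist_force'])
m=(p.max(-1)<60)&(W[...,2]>.21)&(W[...,2]<.29)&(abs(np.hypot(W[...,0]-.582,W[...,1]-.045)-.108)<.03)
k,l,st,ce=cv2.connectedComponentsWithStats(m.astype(np.uint8))
for i in range(1,k):
    if st[i,4]>30: print(st[i,4],ce[i].round(),np.median(W[l==i],0).round(4),'zmax',W[l==i][:,2].max().round(4))
```

```text
[0.40981948 0.00112825 0.39953116] [ 0.49024129 -0.65130452  0.52339059]
88 [373. 158.] [0.6851 0.06   0.2543] zmax 0.2598
95 [307. 159.] [0.5605 0.1484 0.2537] zmax 0.2606
117 [307. 217.] [0.4728 0.0246 0.253 ] zmax 0.2598
130 [377. 216.] [ 0.5951 -0.0627  0.2526] zmax 0.2611
```

View pics/s2.png

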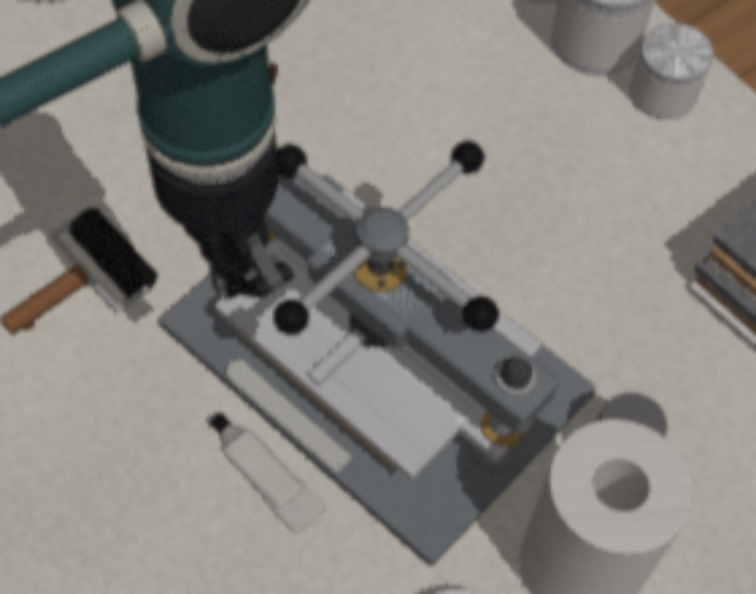

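The knobs at (292,317), (480,313), (467,157) and (290,160) have dropped about 16.5 mm, to z ≈ 0.2425. That matches the platen resting on the pack (0.242). Nothing else has moved and the arm is clear.

```bash
python3 -c "
from workcell import bot
print(bot.finish_job())"
```

```text
the job is handed in; nothing more can be done
None
```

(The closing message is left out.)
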